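# Uncover a dough divider and work its lever

### The arm

A 6-joint arm with a two-finger parallel gripper is mounted at the origin on the work surface. World frame = base frame: x ahead of the robot, y to its left, z up, the work surface at z = 0. Lengths are in mm, angles in degrees, forces in N, time in s.
With the tool pointing down it reaches from about 350 to 850 mm from the base axis. Payload 8.1 kg.
Tool frame: the origin (TCP) lies midway between the tips of the shut fingers; the grasp point (between the pads) lies 19 mm behind it; z points along the fingers, y is the line along which they close (so a half turn about z gives the same grasp; the last joint's range is limited). The gripper opens to 85 mm and grips with 20 to 120 N. Pads are 22 mm wide; open, the fingers measure 114 mm over their backs; the gripper's body (76 mm by 85 mm) begins 54 mm behind the grasp point. The pads swing forward as they close: fully open they stand 13 mm farther back than shut.
Start: joints at [-74.966, 7.471, 85.268, -0, 87.261, -4.893], TCP at [204.518, -564.072, 231.292] pointing down, gripper open.
Joint ranges: [-169.43, 169.43], [-51.17, 129.36], [1.28, 143.12], [-76.62, 256.62], [0, 156.53], [-152.29, 152.29]. Speed limits (degrees/s): [136.94, 136.94, 159.86, 180, 180, 180].

### API

Orientations are given as [roll, pitch, yaw] about the fixed x, y, z axes, in that order (R = Rz(yaw) Ry(pitch) Rx(roll)).
In Python, from bench import sense, snapshot, camera_params, hand_in, masks_of, pinpoint gives the robot as it stands.
- The arm moves only by the tool step_arm, never from a script. Its argument "targets" is a list of rows, each an object with "angular": the turn, a rotation vector about the tool's x, y, z scaled (see below), a list of three; "dp": the shift along the tool's x, y, z scaled (see below), a list of three; "fingers": the closure, from 0 (fully open) to 1 (shut). A call has exactly 8 rows; each row is the pose to reach, as a shift and turn from the pose commanded when the call began, along the tool's axes at that moment, turning the shorter way round; what a row does not reach only later rows make up. The controller multiplies each number of a shift by 0.2 m and each number of a turn by 180 degrees. A row lasts 1/8 s, in which the tool goes at most 62.5 mm and 10.7 degrees, less where a joint would pass 70% of its speed; a pose out of reach is approached as far as the arm can. A call with a number of a shift or a turn outside -1 to 1 is refused whole. A call with a gripper value outside its range is refused whole. The fingers move at their own pace and stop on an object; "newtons" is the grip in N (left out, the last holds). Time passes only in rows, so rows that repeat a pose let the fingers close, or fill a call up. It gives the time, the measured TCP pose, the force, the opening and the grip force at its end, in the units of the state.
- sense(): the state, without advancing time (a new reading comes with each control period).
- snapshot(name): name is "side" or "top" or "wrist"; returns the picture (384x512x3 uint8, blue, green, red); there is no depth.
- camera_params(name): a dict with "vfov" (degrees; the focal length in pixels is half the picture's height over the tangent of half this angle, whatever the lens; pixels are square), "cx", "cy" (the principal point, pixels), "R" (3x3) and "t" (3): a world point X has camera coordinates R X + t. Camera axes: x right, y down, z forward; pixel columns grow to the right and rows downward; lengths in mm; the calibration is good to about 2 mm. The wrist camera is an equidistant fisheye: a pixel r from the principal point sees the ray r / f radians off the axis. A picture is of the moment at which its call begins: read the wrist's pose just before it. camera_params takes no time and is no camera call; for the wrist camera it gives the pose at the moment of the call.
- hand_in(): hands the job in; it is judged then, once.
Trained networks look in the newest picture that a camera, given by its name, has taken for a name from the list of things; names that differ only in an ending like _2 or _b are one class to them, and where a whole thing is asked for, a point or a joint stands for the part that bears it (a point fixed in the world has none). Each returns a list of dicts, best first, with "conf" (0 to 1); they miss things now and then, are a little off and sometimes report something else, mostly with a low value. They report only what shows in the picture. A call takes as long as a camera call. They do not tell look-alikes from the thing itself.
- masks_of(camera, label): "pixels" (384x512 bool, what is visible of it) and "at" ([column, row] in pixels, amid what is visible of it).
- pinpoint(camera, label): "at" ([column, row] in pixels: a listed point, or the origin of a listed thing).
The state is a dict: "time": time; "joint_pos": joint angles; "qd": joint speeds; "joint_efforts": joint torques, N m; "tool_pos": TCP position; "tcp_rot": TCP orientation; "ft_force": force on the tool from outside, world axes, zero at the start; "wrist_torque": the same for the moment, N m; "finger_gap": finger opening in mm; "grip_force": force on a finger pad.
Only numpy, scipy, OpenCV 4.12 (cv2) and the standard library are available. Lean on these libraries where they do the work, as an engineer would, in place of code of your own. Each camera call takes 0.05 s, during which the arm holds its last target. There are 200 camera calls.

### The job

Get the dough divider ready for the shift: press the two side tabs of its clip-on cover together, lift the cover off and lay it right side up in the middle of the round wooden board, set down, not dropped. Then push the divider's lever all the way down to its stop and let it spring back up. Leave the cover lying on the board and do not disturb the bowl, jar, stamp or rolling pin.

Things in the scene. Friction and masses are not known exactly. Their poses are not given: they have to be found in the camera images.
- divider: dough divider fixed to the table: steel housing 200 (x) x 150 (y) x 90 mm high; its flat top has a pan mouth, 150 x 72 mm, shut by the cover. Origin: centre of its underside; z up, x along the mouth, y to the side with the lever. Left or right of the robot, turned up to 0.35 rad. The lever raises a plate in the pan 28 mm; with the cover on, the plate strikes it and the lever cannot reach its stop.
- cover: loose white clip-on cover, plate 170 (x) x 84 (y) x 5 mm, 0.2 kg. Origin: centre of the plate's underside, at the start on the housing's top, 90 mm above the table; axes parallel to the divider's. Below the plate the tabs' hooks reach down 16 mm and catch 4 mm under the mouth's edges; two end ribs (x = +-70 mm) reach down 18 mm, so on a flat surface it lies level, its origin 18 mm above it.
- tabs_mid (a point): point midway between the cover's two upright tabs, 22 mm above the cover's origin. Tabs: near the middles of the long sides, each 34 mm along x, 8 mm thick, from 5 to 40 mm above the cover's origin, outer faces at y = +-34 mm (68 mm apart; 52 mm when pressed). Press both inward and keep them pressed while lifting straight up; pressed, they are also the grip to carry it by.
- tab_left (a joint): press of the cover's tab at +y, in m: 0 at rest, 0.008 pressed to its stop; the hook is clear of the mouth's edge beyond 0.004. Sprung: starts to move at 4 N, 8.5 N at the stop; use 15 to 30 N.
- tab_right (a joint): the same for the cover's tab at -y, which is pressed the other way, towards the first.
- board: round pale wooden rolling board fixed to the table, 260 mm across, 20 mm thick; origin: centre of its underside, z up. Its flat top is 20 mm above the origin. It stands on the other side of the robot from the divider.
- lever (a joint): angle of the divider's lever in rad: 0 at rest (its arm rises 35 degrees above level), 0.8 at its lower stop (arm 11 degrees below level). Sprung: about 4 N at the handle to start, about 7 N at the stop; it returns by itself when let go. It hinges on a level axis along the divider's y.
- lever_grip (a point): middle, on its axis, of the lever's black round handle bar: 22 mm across, 78 mm long, level, along the divider's y. It is 140 mm from the hinge axis; at rest it lies at about (-65, +135, 148) mm in the divider's frame, at the stop at about (-87, +135, 42) mm. The bar's inner end meets the steel arm 36 mm nearer to the housing.
- lever_pivot (a point): point on the lever's hinge axis level with the middle of the handle bar: (50, 135, 68) mm in the divider's frame.
- bowl: bystander: loose open steel bowl 100 mm across, 50 mm high, near the robot; origin under its centre.
- jar: bystander: loose jar 68 mm across, 110 mm high, near the robot at the right, or straight ahead beyond the work; origin under its centre.
- stamp: bystander: loose dark wooden bread stamp, 84 mm foot, 87 mm high, in the other of the jar's two places; origin under its centre.
- pin: bystander: loose rolling pin 300 mm long with handles, 36 mm thick, lying at the left near the robot; origin under its centre, x along its length.
Not all that is in view belongs to the job. Several things have the shape of the cover; the one meant has the colours described above.

How it is judged (in metres and radians):
On the way, in this order (a step that is already met when the one before it is completed fails the run):
1. both tabs are pressed in (over 4 mm each) while the cover is still on the divider (value of joint each of tab_left, tab_right above 0.004 m and z of cover in the frame of divider below 0.098 m and horizontal distance between cover and divider below 0.01 m), for 0.1 s.
2. the cover is lifted clear of the divider (its plate at least 20 mm above the housing's top, or already past its side) ((z of cover in the frame of divider above 0.11 m or horizontal distance between cover and divider above 0.15 m)), for 0.05 s.
3. the cover lies right side up on the board, let go (horizontal distance between cover and board below 0.045 m and z of cover in the frame of board between 0.03 and 0.043 m and angle between cover's own z axis and vertical below 0.06 rad and linear speed of cover below 0.03 m/s and contact force between the fingers and cover below 0.1 N), for 0.2 s.
4. the lever is down at its stop (over 0.74 rad) with the cover still on the board (horizontal distance between cover and board below 0.045 m and z of cover in the frame of board between 0.03 and 0.043 m and angle between cover's own z axis and vertical below 0.06 rad and linear speed of cover below 0.03 m/s and value of joint lever above 0.74 rad), for 0.1 s.
At the end, for the whole second after the job is handed in: The cover lies still, right side up (within 0.06 rad of level) on the round board, its centre within 45 mm of the board's centre, its origin 30 to 43 mm above the table, its tabs sprung out (under 2 mm), and the lever is back up within 0.06 rad of rest (horizontal distance between cover and board below 0.045 m and z of cover in the frame of board between 0.03 and 0.043 m and angle between cover's own z axis and vertical below 0.06 rad and linear speed of cover below 0.03 m/s and value of joint lever below 0.06 rad and value of joint each of tab_left, tab_right below 0.002 m); the robot touches nothing.
It fails at once if the bowl, jar, stamp or rolling pin is moved by more than 30 mm (distance of any of bowl, jar, stamp, pin from where it was at the start of the episode above 0.03 m).
It fails at once if the cover is dropped: it moves faster than 0.6 m/s with no finger on it (linear speed of cover above 0.6 m/s and contact force between the fingers and cover below 0.1 N).
It also fails if it takes over 70 s, if anything falls off the work surface, if the arm or the gripper's body presses on something with over 40 N, if the wrist force passes 120 N, or if a joint passes its speed limit or range.

## Working session

There is one attempt and no reset: what is moved stays moved. The work goes in short steps, Python scripts to look and compute and a tool call to move; the robot and the scene stay as the last step left them, time stands still between calls to the robot, and variables do not carry over. Pictures are saved under pics/ and viewed, at most 10 in all, crops included, and the job is handed in when it is done.

Besides the shell and the picture viewer there is one more tool, called after "Call:" by a JSON object that holds its "name" and its "arguments". step_arm: Moves the arm, as the interface text tells. Its arguments: {"type":"object","properties":{"targets":{"type":"array","items":{"type":"object","properties":{"angular":{"type":"array","items":{"type":"number","minimum":-1,"maximum":1}},"dp":{"type":"array","items":{"type":"number","minimum":-1,"maximum":1}},"fingers":{"type":"number"}}}},"newtons":{"type":"number"}},"required":["targets"]}

```bash
mkdir -p pics
cat > h.py <<'E'
import numpy as np, cv2
from bench import *
from scipy.spatial.transform import Rotation as Ro
def ray(cam,px,P=None):
    P=P or camera_params(cam); f=192/np.tan(np.radians(P['vfov']/2))
    d=np.array([px[0]-P['cx'],px[1]-P['cy']],float); R=np.array(P['R']);t=np.array(P['t'])
    if cam=='wrist':
        r=np.hypot(*d); th=r/f; v=np.array([*(d/max(r,1e-9)*np.sin(th)),np.cos(th)])
    else: v=np.array([*(d/f),1])
    return -R.T@t, R.T@v
def onz(cam,px,z,P=None):
    o,v=ray(cam,px,P); return o+v*(z-o[2])/v[2]
def proj(cam,X,P=None):
    P=P or camera_params(cam); f=192/np.tan(np.radians(P['vfov']/2))
    c=np.array(P['R'])@np.array(X)+np.array(P['t'])
    if cam=='wrist':
        r=np.hypot(c[0],c[1]); th=np.arctan2(r,c[2]); return np.array([P['cx'],P['cy']])+c[:2]/r*th*f
    return np.array([P['cx'],P['cy']])+f*c[:2]/c[2]
E
python3 - <<'E'
from h import *
s=sense(); print(s)
for c in ['top','side']:
    im=snapshot(c); cv2.imwrite(f'pics/{c}0.png',im)
    print(c,camera_params(c))
    for n,z in [('divider',0),('cover',90),('tabs_mid',112),('board',0),('lever_grip',148),('lever_pivot',68),('bowl',0),('jar',0),('stamp',0),('pin',0)]:
        for d in pinpoint(c,n)[:4]:
            print(n,round(d['conf'],2),np.round(d['at']),np.round(onz(c,d['at'],z)))
a=cv2.imread('pics/top0.png');b=cv2.imread('pics/side0.png')
E
```

```text
{'time': 0.0, 'joint_pos': array([-7.49664991e+01,  7.51694929e+00,  8.53308781e+01, -4.63865686e-04,
        8.72597979e+01, -4.89236120e+00]), 'qd': array([ 0.01878686, -0.08676917,  0.07787022,  0.11803935, -0.09770125,
       -0.03169752]), 'joint_efforts': array([-2.75831462e-04, -5.69391882e+01, -5.00556064e+01, -2.69573111e-04,
        1.43136547e-02, -2.51803527e-05]), 'tool_pos': array([ 204.3633866 , -563.53509622,  230.20989925]), 'tcp_rot': array([-1.79892727e+02, -8.71711636e-03,  1.99258766e+01]), 'ft_force': array([-0.63442184, -0.48936789,  0.33113988]), 'wrist_torque': array([-0.06499804, -0.05100888, -0.03747671]), 'grip_force': 0.0, 'finger_gap': 85.22177976685316}
top {'vfov': 49.06570440854318, 'cx': 258.34050620426314, 'cy': 188.04777214258647, 'R': array([[-0.0227211 , -0.99963767,  0.0144318 ],
       [-0.99866309,  0.02202379, -0.0467652 ],
       [ 0.04643041, -0.01547506, -0.99880165]]), 't': array([ -36.78415873,  541.53378917, 1604.63333662])}
divider 0.79 [302. 170.] [ 609. -219.    0.]
cover 0.9 [286. 245.] [ 328. -142.   90.]
cover 0.84 [307. 168.] [ 6
[... 928 characters left out ...]
] [ 613. -229.    0.]
cover 0.82 [324. 204.] [296. -58.  90.]
cover 0.73 [352. 153.] [ 269. -418.   90.]
cover 0.69 [254. 158.] [ 617. -236.   90.]
tabs_mid 0.75 [255. 157.] [ 608. -214.  112.]
tabs_mid 0.65 [349. 154.] [ 274. -369.  112.]
board 0.76 [210. 246.] [617. 186.   0.]
board 0.68 [228. 177.] [ 715. -198.   -0.]
board 0.21 [255. 156.] [ 666. -380.    0.]
lever_grip 0.74 [253. 169.] [568. -89. 148.]
lever_pivot 0.75 [228. 177.] [ 676. -109.   68.]
bowl 0.76 [291. 234.] [381.  29.   0.]
bowl 0.23 [260. 161.] [ 635. -357.    0.]
bowl 0.16 [258. 155.] [ 659. -398.   -0.]
jar 0.9 [329. 182.] [ 326. -313.    0.]
stamp 0.89 [181. 204.] [807.  27.   0.]
pin 0.88 [288. 335.] [275. 415.   0.]
```

View pics/top0.png

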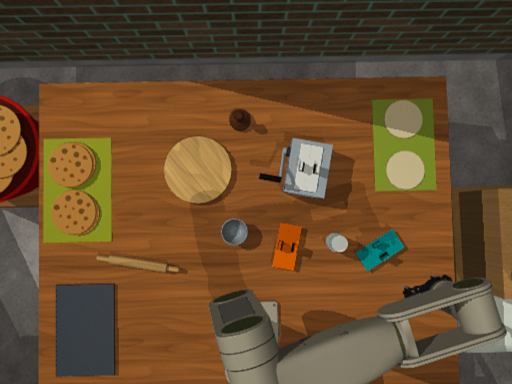

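View pics/side0.png

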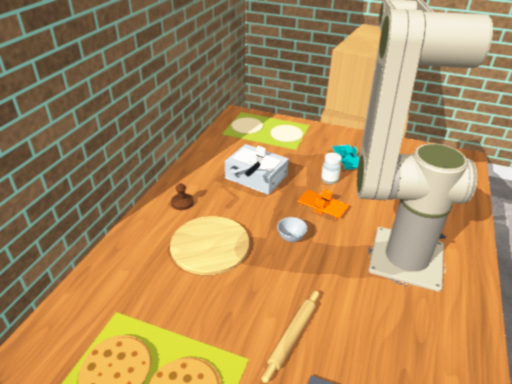

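The top view shows three cover-shaped things: orange at (286,245), teal at (382,255) and white on the divider at (309,168). The white one fits because it is white and sits on the housing. The board is at (198,169). I'll confirm the cover in a crop and measure its yaw.

```bash
cat >> h.py <<'E'
def plan(p,yaw):
    "total shift/turn from the measured pose, in call units, to a tool-down pose"
    s=sense(); R0=Ro.from_euler('xyz',s['tcp_rot'],degrees=True)
    R1=Ro.from_euler('xyz',[180,0,yaw],degrees=True)
    print('dp',np.round(R0.inv().apply(np.array(p)-s['tool_pos'])/200,3),'ang',np.round((R0.inv()*R1).as_rotvec(degrees=True)/180,4))
E
python3 - <<'E'
from h import *
im=cv2.imread('pics/top0.png')
cv2.imwrite('pics/crop.png',cv2.resize(im[120:280,250:410],(600,600),interpolation=cv2.INTER_CUBIC))
snapshot('top')
for d in masks_of('top','cover'):
    r=cv2.minAreaRect(np.argwhere(d['pixels'])[:,::-1].astype(np.float32)); b=cv2.boxPoints(r)
    print(d['conf'],im[d['pixels']].mean(0).round(),np.round([onz('top',p,95)[:2] for p in b]).tolist())
for d in masks_of('top','divider')[:1]:
    r=cv2.minAreaRect(np.argwhere(d['pixels'])[:,::-1].astype(np.float32));print(r)
plan([608,-230,230],-15)
E
```

```text
0.79 [  1.  75. 178.] [[252.0, -90.0], [410.0, -125.0], [393.0, -202.0], [235.0, -167.0]]
0.71 [169. 180. 180.] [[529.0, -176.0], [699.0, -205.0], [685.0, -291.0], [514.0, -262.0]]
0.65 [48. 51. 55.] [[577.0, -47.0], [671.0, -145.0], [622.0, -191.0], [529.0, -94.0]]
0.27 [90. 90. 87.] [[381.0, 110.0], [446.0, 41.0], [379.0, -23.0], [314.0, 46.0]]
((295.4999694824219, 166.0), (66.09114074707031, 55.89310073852539), 11.309932708740234)
dp [ 2.466 -0.883  0.007] ang [ 0.    -0.     0.194]
```

View pics/crop.png

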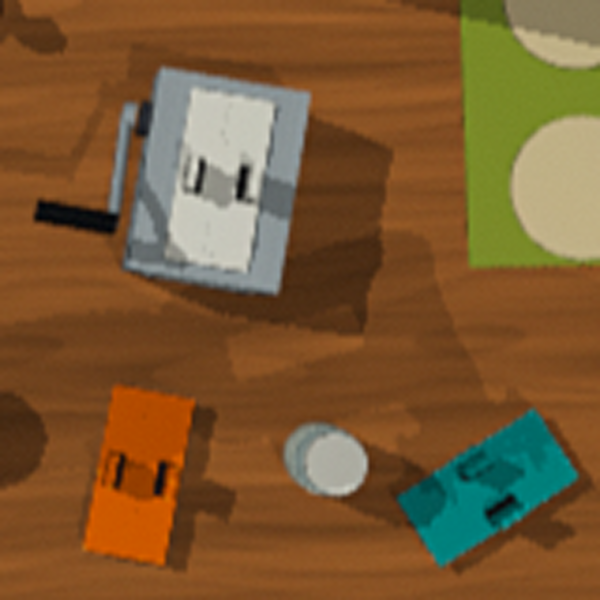

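The crop confirms it: the white cover is on the housing with its tabs at crop (195,175) and (245,182). Orange and teal are look-alikes, and the jar is at (330,462). The cover's yaw is about -9.6° and its centre about (607,-233). Moving above it now.

Call:
{"name": "step_arm", "arguments": {"targets": [{"dp": [0.3, -0.11, 0], "angular": [0, 0, 0], "fingers": 0}, {"dp": [0.55, -0.2, 0], "angular": [0, 0, 0], "fingers": 0}, {"dp": [0.8, -0.29, 0], "angular": [0, 0, 0], "fingers": 0}, {"dp": [1, -0.36, 0], "angular": [0, 0, 0], "fingers": 0}, {"dp": [1, -0.36, 0], "angular": [0, 0, 0.05], "fingers": 0}, {"dp": [1, -0.36, 0], "angular": [0, 0, 0.1], "fingers": 0}, {"dp": [1, -0.36, 0], "angular": [0, 0, 0.164], "fingers": 0}, {"dp": [1, -0.36, 0], "angular": [0, 0, 0.164], "fingers": 0}]}}

```text
time: 2.25
tool_pos: [368.0, -428.2, 231.3]
tcp_rot: [180.0, -0.0, -9.6]
ft_force: [-0.2, -0.3, -0.8]
finger_gap: 85.2
grip_force: 0.0
```

```bash
python3 -c "
from h import *
plan([607,-233.5,230],-9.6)"
```

```text
dp [ 1.017 -1.158  0.006] ang [ 0.     -0.      0.0002]
```

Call:
{"name": "step_arm", "arguments": {"targets": [{"dp": [0.2, -0.2, 0], "angular": [0, 0, 0], "fingers": 0}, {"dp": [0.4, -0.4, 0], "angular": [0, 0, 0], "fingers": 0}, {"dp": [0.55, -0.58, 0], "angular": [0, 0, 0], "fingers": 0}, {"dp": [0.7, -0.75, 0], "angular": [0, 0, 0], "fingers": 0}, {"dp": [0.8, -0.9, 0], "angular": [0, 0, 0], "fingers": 0}, {"dp": [0.9, -1, 0], "angular": [0, 0, 0], "fingers": 0}, {"dp": [0.98, -1, 0], "angular": [0, 0, 0], "fingers": 0}, {"dp": [1, -1, 0], "angular": [0, 0, 0], "fingers": 0}]}}

```text
time: 3.25
tool_pos: [599.1, -264.1, 231.0]
tcp_rot: [-180.0, 0.0, -9.4]
ft_force: [-0.2, 0.1, -0.3]
finger_gap: 85.3
grip_force: 0.0
```

Run:
```python
from h import *
P=camera_params('wrist'); im=snapshot('wrist'); cv2.imwrite('pics/w1.png',im)
for n,z in [('tabs_mid',112),('cover',90),('divider',0),('lever_grip',148),('lever_pivot',68)]:
    for d in pinpoint('wrist',n)[:2]: print(n,round(d['conf'],2),np.round(d['at']),np.round(onz('wrist',d['at'],z,P),1))
m=cv2.inRange(im,(150,150,150),(255,255,255))
for d in masks_of('wrist','cover')[:2]:
    c=max(cv2.findContours(d['pixels'].astype(np.uint8),0,1)[0],key=cv2.contourArea)
    w=np.array([onz('wrist',p[0],95,P)[:2] for p in c]).astype(np.float32)
    print(d['conf'],cv2.minAreaRect(w))
plan([607,-233.5,230],-9.6)
```

```text
tabs_mid 0.79 [216. 183.] [ 608.3 -233.   112. ]
tabs_mid 0.63 [422. 326.] [ 375.4 -457.3  112. ]
cover 0.78 [218. 179.] [ 606.6 -232.3   90. ]
lever_grip 0.96 [ 77. 256.] [568.8 -87.9 148. ]
0.91 ((340.6012878417969, -424.23809814453125), (45.262691497802734, 43.95805358886719), 32.19761276245117)
0.63 ((607.505126953125, -230.2021484375), (85.02127075195312, 169.0479736328125), 78.88798522949219)
dp [ 0.018 -0.161  0.007] ang [ 0. -0. -0.]
```

View pics/w1.png

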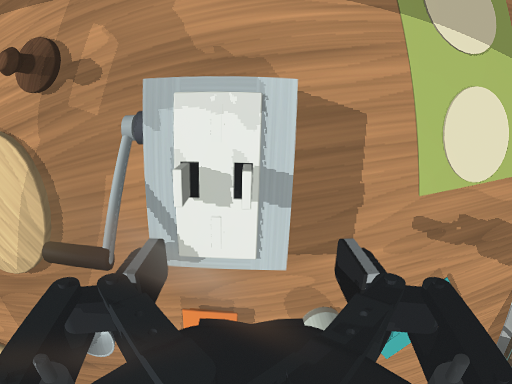

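The wrist view shows the white cover on the divider with its tabs at (190,183) and (243,183), and the lever grip at (77,256). The cover is centred near (607.7,-232) with yaw about -10.7°. I'll align, go straight down, then close.

Call:
{"name": "step_arm", "arguments": {"targets": [{"dp": [0.015, -0.165, 0], "angular": [0, 0, 0.006], "fingers": 0}, {"dp": [0.015, -0.165, 0.1], "angular": [0, 0, 0.006], "fingers": 0}, {"dp": [0.015, -0.165, 0.25], "angular": [0, 0, 0.006], "fingers": 0}, {"dp": [0.015, -0.165, 0.4], "angular": [0, 0, 0.006], "fingers": 0}, {"dp": [0.015, -0.165, 0.52], "angular": [0, 0, 0.006], "fingers": 0}, {"dp": [0.015, -0.165, 0.61], "angular": [0, 0, 0.006], "fingers": 0}, {"dp": [0.015, -0.165, 0.66], "angular": [0, 0, 0.006], "fingers": 0}, {"dp": [0.015, -0.165, 0.67], "angular": [0, 0, 0.006], "fingers": 0}]}}

```text
time: 4.6
tool_pos: [606.7, -232.4, 96.8]
tcp_rot: [-180.0, 0.0, -10.7]
ft_force: [0.2, 0.7, 0.3]
finger_gap: 85.1
grip_force: 0.0
```

Call:
{"name": "step_arm", "arguments": {"newtons": 25, "targets": [{"dp": [0, 0, 0], "angular": [0, 0, 0], "fingers": 0.2}, {"dp": [0, 0, 0], "angular": [0, 0, 0], "fingers": 0.3}, {"dp": [0, 0, 0], "angular": [0, 0, 0], "fingers": 0.5}, {"dp": [0, 0, 0], "angular": [0, 0, 0], "fingers": 0.8}, {"dp": [0, 0, 0], "angular": [0, 0, 0], "fingers": 1}, {"dp": [0, 0, 0], "angular": [0, 0, 0], "fingers": 1}, {"dp": [0, 0, 0], "angular": [0, 0, 0], "fingers": 1}, {"dp": [0, 0, 0], "angular": [0, 0, 0], "fingers": 1}]}}

```text
time: 5.6
tool_pos: [608.3, -232.8, 100.0]
tcp_rot: [180.0, -0.2, -10.7]
ft_force: [-1.5, 1.9, 8.3]
finger_gap: 51.0
grip_force: 26.7
```

The gap is 51 mm, so both tabs are pressed. Lifting straight up.

Call:
{"name": "step_arm", "arguments": {"targets": [{"dp": [0, 0, -0.03], "angular": [0, 0, 0], "fingers": 1}, {"dp": [0, 0, -0.08], "angular": [0, 0, 0], "fingers": 1}, {"dp": [0, 0, -0.15], "angular": [0, 0, 0], "fingers": 1}, {"dp": [0, 0, -0.25], "angular": [0, 0, 0], "fingers": 1}, {"dp": [0, 0, -0.35], "angular": [0, 0, 0], "fingers": 1}, {"dp": [0, 0, -0.45], "angular": [0, 0, 0], "fingers": 1}, {"dp": [0, 0, -0.5], "angular": [0, 0, 0], "fingers": 1}, {"dp": [0, 0, -0.5], "angular": [0, 0, 0], "fingers": 1}]}}

```text
time: 6.6
tool_pos: [607.6, -232.6, 198.6]
tcp_rot: [180.0, -0.1, -10.7]
ft_force: [0.8, 0.3, -2.1]
finger_gap: 50.9
grip_force: 27.4
```

Run:
```python
from h import *
P=camera_params('wrist'); im=snapshot('wrist'); cv2.imwrite('pics/w2.png',im)
plan([618.5,184.5,198],-10.7)
```

```text
dp [-0.33  -2.059 -0.003] ang [ 0.     -0.0001  0.0002]
```

View pics/w2.png

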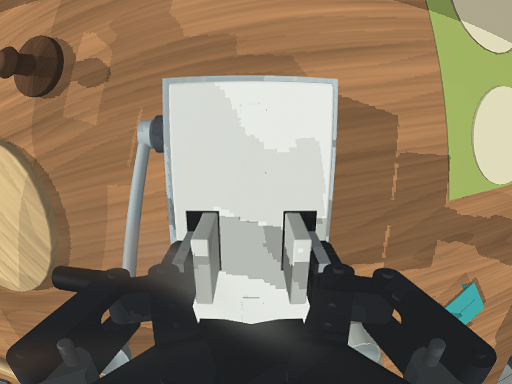

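The cover (169–335, 80–320) is held by its tabs and level. I'll raise it further to clear the lever and carry it to the board.

Call:
{"name": "step_arm", "arguments": {"targets": [{"dp": [0, 0, -0.2], "angular": [0, 0, 0], "fingers": 1}, {"dp": [-0.02, -0.08, -0.25], "angular": [0, 0, 0], "fingers": 1}, {"dp": [-0.04, -0.22, -0.25], "angular": [0, 0, 0], "fingers": 1}, {"dp": [-0.08, -0.4, -0.25], "angular": [0, 0, 0], "fingers": 1}, {"dp": [-0.1, -0.58, -0.25], "angular": [0, 0, 0], "fingers": 1}, {"dp": [-0.13, -0.76, -0.25], "angular": [0, 0, 0], "fingers": 1}, {"dp": [-0.15, -0.9, -0.25], "angular": [0, 0, 0], "fingers": 1}, {"dp": [-0.165, -1, -0.25], "angular": [0, 0, 0], "fingers": 1}]}}

```text
time: 7.65
tool_pos: [610.9, -27.3, 245.9]
tcp_rot: [-180.0, 0.1, -10.6]
ft_force: [-0.1, -0.4, -0.9]
finger_gap: 50.5
grip_force: 27.5
```

Call:
{"name": "step_arm", "arguments": {"targets": [{"dp": [-0.02, -0.15, 0], "angular": [0, 0, 0], "fingers": 1}, {"dp": [-0.05, -0.33, 0], "angular": [0, 0, 0], "fingers": 1}, {"dp": [-0.08, -0.5, 0], "angular": [0, 0, 0], "fingers": 1}, {"dp": [-0.1, -0.65, 0], "angular": [0, 0, 0], "fingers": 1}, {"dp": [-0.13, -0.8, 0], "angular": [0, 0, 0], "fingers": 1}, {"dp": [-0.15, -0.92, 0], "angular": [0, 0, 0], "fingers": 1}, {"dp": [-0.16, -0.98, 0], "angular": [0, 0, 0], "fingers": 1}, {"dp": [-0.165, -1, 0], "angular": [0, 0, 0], "fingers": 1}]}}

```text
time: 8.65
tool_pos: [616.0, 173.4, 246.7]
tcp_rot: [180.0, 0.0, -10.6]
ft_force: [0.0, 0.2, -2.1]
finger_gap: 50.5
grip_force: 27.5
```

Run:
```python
from h import *
im=cv2.imread('pics/top0.png')
m=masks_of('top','board')[0]['pixels']   # first look, unobstructed
c=max(cv2.findContours(m.astype(np.uint8),0,1)[0],key=cv2.contourArea)
w=np.array([onz('top',p[0],20)[:2] for p in c]).astype(np.float32); print(cv2.minEnclosingCircle(w))
P=camera_params('wrist'); snapshot('wrist')
for d in masks_of('wrist','board')[:1]:
    c=max(cv2.findContours(d['pixels'].astype(np.uint8),0,1)[0],key=cv2.contourArea)
    w=np.array([onz('wrist',p[0],20,P)[:2] for p in c]).astype(np.float32); print(d['conf'],cv2.minEnclosingCircle(w))
s=sense();print(s['tool_pos'],s['tcp_rot'],s['finger_gap'],s['grip_force'],s['ft_force'])
plan([618.5,184.5,48],-10.7)
```

```text
((616.46142578125, 181.7853546142578), 130.43035888671875)
0.61 ((636.7252197265625, 279.1899108886719), 82.09187316894531)
[616.25732094 172.35468981 247.14284959] [ 1.79977725e+02  2.87001848e-03 -1.07005251e+01] 50.78522835143545 27.46683418750763 [-0.60354431 -0.45867051 -2.80591518]
dp [-0.    -0.062  0.996] ang [ 0.0001  0.     -0.    ]
```

Call:
{"name": "step_arm", "arguments": {"targets": [{"dp": [0, -0.05, 0.1], "angular": [0, 0, 0], "fingers": 1}, {"dp": [0, -0.05, 0.25], "angular": [0, 0, 0], "fingers": 1}, {"dp": [0, -0.05, 0.4], "angular": [0, 0, 0], "fingers": 1}, {"dp": [0, -0.05, 0.55], "angular": [0, 0, 0], "fingers": 1}, {"dp": [0, -0.05, 0.7], "angular": [0, 0, 0], "fingers": 1}, {"dp": [0, -0.05, 0.82], "angular": [0, 0, 0], "fingers": 1}, {"dp": [0, -0.05, 0.9], "angular": [0, 0, 0], "fingers": 1}, {"dp": [0, -0.05, 0.92], "angular": [0, 0, 0], "fingers": 1}]}}

```text
time: 9.8
tool_pos: [616.9, 182.5, 61.2]
tcp_rot: [179.9, 0.1, -10.7]
ft_force: [-0.9, 1.0, -2.2]
finger_gap: 50.3
grip_force: 27.5
```

Call:
{"name": "step_arm", "arguments": {"targets": [{"dp": [0, 0, 0.01], "angular": [0, 0, 0], "fingers": 1}, {"dp": [0, 0, 0.02], "angular": [0, 0, 0], "fingers": 1}, {"dp": [0, 0, 0.03], "angular": [0, 0, 0], "fingers": 1}, {"dp": [0, 0, 0.04], "angular": [0, 0, 0], "fingers": 1}, {"dp": [0, 0, 0.05], "angular": [0, 0, 0], "fingers": 1}, {"dp": [0, 0, 0.06], "angular": [0, 0, 0], "fingers": 1}, {"dp": [0, 0, 0.06], "angular": [0, 0, 0], "fingers": 1}, {"dp": [0, 0, 0.06], "angular": [0, 0, 0], "fingers": 1}]}}

```text
time: 10.8
tool_pos: [618.1, 182.8, 51.3]
tcp_rot: [-180.0, 0.0, -10.7]
ft_force: [0.3, -0.2, -1.6]
finger_gap: 50.7
grip_force: 27.5
```

Call:
{"name": "step_arm", "arguments": {"targets": [{"dp": [0, 0, 0.004], "angular": [0, 0, 0], "fingers": 1}, {"dp": [0, 0, 0.008], "angular": [0, 0, 0], "fingers": 1}, {"dp": [0, 0, 0.012], "angular": [0, 0, 0], "fingers": 1}, {"dp": [0, 0, 0.016], "angular": [0, 0, 0], "fingers": 1}, {"dp": [0, 0, 0.02], "angular": [0, 0, 0], "fingers": 1}, {"dp": [0, 0, 0.024], "angular": [0, 0, 0], "fingers": 1}, {"dp": [0, 0, 0.024], "angular": [0, 0, 0], "fingers": 1}, {"dp": [0, 0, 0.024], "angular": [0, 0, 0], "fingers": 1}]}}

```text
time: 11.8
tool_pos: [618.5, 183.0, 48.1]
tcp_rot: [-180.0, -0.1, -10.7]
ft_force: [-4.7, -1.2, 9.9]
finger_gap: 50.7
grip_force: 30.9
```

The cover is down, with 10 N upward on the tool. Opening, then going straight up.

Call:
{"name": "step_arm", "arguments": {"targets": [{"dp": [0, 0, -0.005], "angular": [0, 0, 0], "fingers": 0.5}, {"dp": [0, 0, -0.005], "angular": [0, 0, 0], "fingers": 0.2}, {"dp": [0, 0, -0.005], "angular": [0, 0, 0], "fingers": 0}, {"dp": [0, 0, -0.005], "angular": [0, 0, 0], "fingers": 0}, {"dp": [0, 0, -0.005], "angular": [0, 0, 0], "fingers": 0}, {"dp": [0, 0, -0.03], "angular": [0, 0, 0], "fingers": 0}, {"dp": [0, 0, -0.1], "angular": [0, 0, 0], "fingers": 0}, {"dp": [0, 0, -0.2], "angular": [0, 0, 0], "fingers": 0}]}}

```text
time: 12.8
tool_pos: [617.9, 182.8, 87.6]
tcp_rot: [180.0, 0.0, -10.7]
ft_force: [0.4, -0.2, 0.1]
finger_gap: 85.6
grip_force: 0.0
```

Call:
{"name": "step_arm", "arguments": {"targets": [{"dp": [0, 0, -0.2], "angular": [0, 0, 0], "fingers": 0}, {"dp": [0, 0, -0.4], "angular": [0, 0, 0], "fingers": 0}, {"dp": [0, 0, -0.6], "angular": [0, 0, 0], "fingers": 0.5}, {"dp": [0, 0.1, -0.7], "angular": [0, 0, 0], "fingers": 1}, {"dp": [0, 0.3, -0.8], "angular": [0, 0, 0], "fingers": 1}, {"dp": [0, 0.5, -0.8], "angular": [0, 0, 0], "fingers": 1}, {"dp": [0, 0.7, -0.8], "angular": [0, 0, 0], "fingers": 1}, {"dp": [0, 0.8, -0.8], "angular": [0, 0, 0], "fingers": 1}]}}

```text
time: 13.8
tool_pos: [587.5, 22.7, 246.5]
tcp_rot: [180.0, 0.0, -10.8]
ft_force: [0.2, 0.7, 0.2]
finger_gap: -0.1
grip_force: 0.0
```

Run:
```python
from h import *
P=camera_params('wrist'); im=snapshot('wrist'); cv2.imwrite('pics/w3.png',im)
G=[]
for n,z in [('lever_grip',148),('lever_pivot',68),('cover',38),('divider',0),('tabs_mid',60)]:
    for d in pinpoint('wrist',n)[:2]:
        X=onz('wrist',d['at'],z,P); print(n,round(d['conf'],2),np.round(d['at']),np.round(X,1))
for g,y in [((607.7,-232),-10.7)]:
    R=Ro.from_euler('z',y,degrees=True)
    for th in (0,.2,.4,.6,.8):
        a=np.radians(35)-th; q=np.array([50-140*np.cos(a),135,68+140*np.sin(a)]); print(th,np.round(R.apply(q)+[*g,0],1))
plan([570,-87,185],-10.7)
```

```text
lever_grip 0.9 [374. 190.] [569.4 -85.3 148. ]
cover 0.63 [125. 170.] [617.4 180.8  38. ]
cover 0.59 [383. 310.] [ 326.5 -142.6   38. ]
divider 0.68 [420. 120.] [ 608.1 -231.4    0. ]
tabs_mid 0.58 [117. 174.] [617.4 182.   60. ]
0 [569.2 -87.3 148.3]
0.2 [555.8 -84.8 123.9]
0.4 [547.4 -83.2  97.3]
0.6 [544.3 -82.6  69.5]
0.8 [546.8 -83.1  41.7]
dp [0.014 0.575 0.307] ang [-0.0001  0.0001  0.0004]
```

View pics/w3.png

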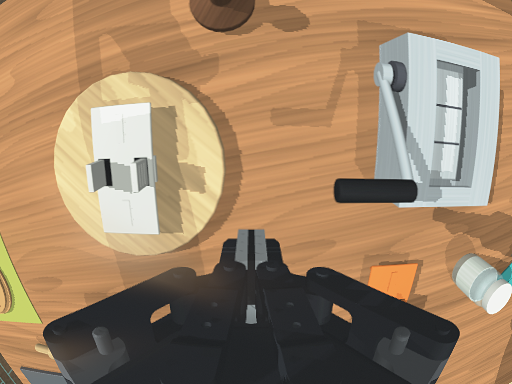

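The wrist view shows the cover lying level in the middle of the board (tabs at 100,175 and 140,175) and the lever bar at (374,190), i.e. about (569.4,-86). I'll go above the bar with the fingers shut.

Call:
{"name": "step_arm", "arguments": {"targets": [{"dp": [0.01, 0.15, 0], "angular": [0, 0, 0], "fingers": 1}, {"dp": [0.01, 0.3, 0], "angular": [0, 0, 0], "fingers": 1}, {"dp": [0.01, 0.45, 0], "angular": [0, 0, 0], "fingers": 1}, {"dp": [0.01, 0.54, 0.1], "angular": [0, 0, 0], "fingers": 1}, {"dp": [0.01, 0.54, 0.2], "angular": [0, 0, 0], "fingers": 1}, {"dp": [0.01, 0.54, 0.29], "angular": [0, 0, 0], "fingers": 1}, {"dp": [0.01, 0.54, 0.29], "angular": [0, 0, 0], "fingers": 1}, {"dp": [0.01, 0.54, 0.29], "angular": [0, 0, 0], "fingers": 1}]}}

```text
time: 15.1
tool_pos: [570.7, -80.2, 188.7]
tcp_rot: [-180.0, -0.0, -10.6]
ft_force: [0.3, -0.1, 0.3]
finger_gap: 0.3
grip_force: 0.0
```

Call:
{"name": "step_arm", "arguments": {"targets": [{"dp": [0, 0, 0.1], "angular": [0, 0, 0], "fingers": 1}, {"dp": [0, 0, 0.145], "angular": [0, 0, 0], "fingers": 1}, {"dp": [-0.04, 0, 0.21], "angular": [0, 0, 0], "fingers": 1}, {"dp": [-0.068, 0, 0.27], "angular": [0, 0, 0], "fingers": 1}, {"dp": [-0.095, 0, 0.34], "angular": [0, 0, 0], "fingers": 1}, {"dp": [-0.111, 0, 0.41], "angular": [0, 0, 0], "fingers": 1}, {"dp": [-0.12, 0, 0.48], "angular": [0, 0, 0], "fingers": 1}, {"dp": [-0.127, 0, 0.54], "angular": [0, 0, 0], "fingers": 1}]}}

```text
time: 16.1
tool_pos: [544.8, -76.1, 80.0]
tcp_rot: [-180.0, 0.1, -10.7]
ft_force: [-2.6, 0.7, 5.8]
finger_gap: -0.1
grip_force: 3.2
```

Call:
{"name": "step_arm", "arguments": {"targets": [{"dp": [0.003, 0, 0.05], "angular": [0, 0, 0], "fingers": 1}, {"dp": [0.008, 0, 0.1], "angular": [0, 0, 0], "fingers": 1}, {"dp": [0.013, 0, 0.14], "angular": [0, 0, 0], "fingers": 1}, {"dp": [0.013, 0, 0.16], "angular": [0, 0, 0], "fingers": 1}, {"dp": [0.013, 0, 0.175], "angular": [0, 0, 0], "fingers": 1}, {"dp": [0.013, 0, 0.185], "angular": [0, 0, 0], "fingers": 1}, {"dp": [0.013, 0, 0.185], "angular": [0, 0, 0], "fingers": 1}, {"dp": [0.013, 0, 0.185], "angular": [0, 0, 0], "fingers": 1}]}}

```text
time: 17.1
tool_pos: [548.0, -76.7, 49.8]
tcp_rot: [180.0, 0.0, -10.6]
ft_force: [-34.6, 7.0, 63.4]
finger_gap: -0.2
grip_force: 31.9
```

The force rose to 63 N, so the lever is at its stop. I'll ride back up with it and leave.

Call:
{"name": "step_arm", "arguments": {"targets": [{"dp": [0, 0, -0.03], "angular": [0, 0, 0], "fingers": 1}, {"dp": [-0.01, 0, -0.12], "angular": [0, 0, 0], "fingers": 1}, {"dp": [-0.005, 0, -0.22], "angular": [0, 0, 0], "fingers": 1}, {"dp": [0.015, 0, -0.33], "angular": [0, 0, 0], "fingers": 1}, {"dp": [0.05, 0, -0.45], "angular": [0, 0, 0], "fingers": 1}, {"dp": [0.1, 0, -0.58], "angular": [0, 0, 0], "fingers": 1}, {"dp": [0.1, 0, -0.75], "angular": [0, 0, 0], "fingers": 1}, {"dp": [0.1, 0, -0.95], "angular": [0, 0, 0], "fingers": 1}]}}

```text
time: 18.1
tool_pos: [567.0, -80.3, 233.2]
tcp_rot: [-180.0, 0.1, -10.7]
ft_force: [1.2, -0.4, -0.1]
finger_gap: 0.1
grip_force: 0.0
```

Call:
{"name": "step_arm", "arguments": {"targets": [{"dp": [0, -0.1, -0.1], "angular": [0, 0, 0], "fingers": 1}, {"dp": [0, -0.2, -0.1], "angular": [0, 0, 0], "fingers": 1}, {"dp": [0, -0.35, -0.1], "angular": [0, 0, 0], "fingers": 1}, {"dp": [0, -0.45, -0.1], "angular": [0, 0, 0], "fingers": 1}, {"dp": [0, -0.5, -0.1], "angular": [0, 0, 0], "fingers": 1}, {"dp": [0, -0.5, -0.1], "angular": [0, 0, 0], "fingers": 1}, {"dp": [0, -0.5, -0.1], "angular": [0, 0, 0], "fingers": 1}, {"dp": [0, -0.5, -0.1], "angular": [0, 0, 0], "fingers": 1}]}}

```text
time: 19.1
tool_pos: [586.2, 17.1, 253.5]
tcp_rot: [180.0, -0.0, -10.7]
ft_force: [0.2, -0.5, 0.3]
finger_gap: 0.2
grip_force: 0.0
```

Run:
```python
from h import *
P=camera_params('wrist'); im=snapshot('wrist'); cv2.imwrite('pics/w4.png',im)
for n,z in [('lever_grip',148),('cover',38)]:
    for d in pinpoint('wrist',n)[:2]: print(n,round(d['conf'],2),np.round(onz('wrist',d['at'],z,P),1))
```

```text
lever_grip 0.69 [568.5 -84.6 148. ]
cover 0.93 [615.3 181.3  38. ]
cover 0.79 [ 330.1 -137.8   38. ]
```

View pics/w4.png

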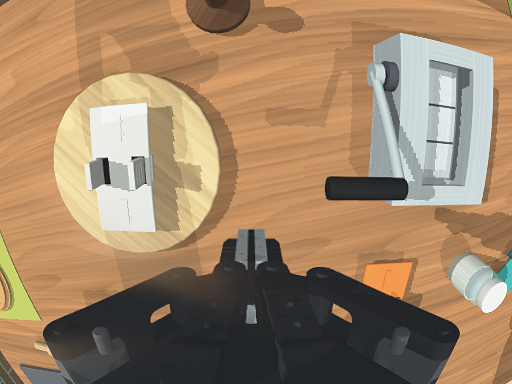

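The cover is still centred on the board (120,170), the lever bar is back up at (366,188), and the robot is clear. Handing in.

```bash
python3 -c "
from bench import hand_in
print(hand_in())"
```

```text
the job is handed in; nothing more can be done
None
```

I handed the job in at about 19 s; no verdict came back. The white cover lies right side up in the middle of the board, the lever was pushed to its stop and is back up, and the robot stayed clear of the bowl, jar, stamp and rolling pin.

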